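# Move a hanging flange carrier to the other hook stand

## Robot

A 6-joint arm with a two-finger parallel gripper is mounted at the origin on the work surface. World frame = base frame: x ahead of the robot, y to its left, z up, the work surface at z = 0. Lengths are in m, angles in degrees, forces in N, time in s.
With the tool pointing down it reaches from about 0.35 to 0.775 m from the base axis. Payload 7.3 kg.
Tool frame: the origin (TCP) lies midway between the tips of the shut fingers; the grasp point (between the pads) lies 19 mm behind it; z points along the fingers, y is the line along which they close (so a half turn about z gives the same grasp; the last joint's range is limited). The gripper opens to 92 mm and grips with 3 to 60 N. Pads are 19 mm wide; open, the fingers measure 130 mm over their backs; the gripper's body (75 mm by 190 mm) begins 47 mm behind the grasp point.
Start: joints at [-80.099, 19.595, 87.324, -0, 73.075, -8.365], TCP at [0.165, -0.499, 0.227] pointing down, gripper open.
Joint ranges: [-145.02, 145.02], [-44.19, 115.74], [2.07, 154.8], [-57.11, 237.11], [16.16, 152.29], [-177.93, 177.93]. Speed limits (degrees/s): [147.25, 147.25, 180, 180, 180, 180].

## Interface

Orientations are given as a 3x3 rotation matrix whose columns are the frame's x, y, z axes.
In Python, from cell import arm gives the robot as it stands. Calls block until the motion is done:
- arm.goto(position, orientation): joint-space move of the TCP to a pose.
- arm.move_l(position, orientation=None, v=0.15, threshold=None): straight line of the TCP; orientation=None keeps the orientation; v is the mean speed in m/s. With threshold (N) it stops when the force on the tool has changed by that much, and returns True; else False.
- arm.move_j(angles): joint-space move.
- arm.set_gripper(opening): finger opening in m; the grip force is fixed at half the most; returns when the fingers have stopped.
- arm.dwell(seconds).
- arm.inverse_kinematics(position, orientation): joint angles nearest the present ones, or None.
- arm.snapshot(name): name is "side" or "top"; returns a dict with "frame" (420x560x3 uint8, blue, green, red), "depth" (420x560 float32, m along the optical axis (not along the pixel's ray), 0 where there is no reading), "fovy" (degrees; the focal length in pixels is half the picture's height over the tangent of half this angle, whatever the lens; pixels are square), "cx", "cy" (the principal point, pixels), "R" (3x3) and "t" (3): a world point X has camera coordinates R X + t. Camera axes: x right, y down, z forward; pixel columns grow to the right and rows downward; lengths in m; the calibration is good to about 2 mm. A picture is of the moment at which its call begins.
A pose or a line that the arm cannot do raises arm.IKError and nothing moves.
- arm.close_job(): hands the job in; it is judged then, once.
Readings, each from a call of its own:
- arm.get_t(): time.
- arm.get_joints(): joint angles.
- arm.get_qvel(): joint speeds.
- arm.get_joint_efforts(): joint torques, N m.
- arm.get_position(): TCP position.
- arm.get_tcp_rot(): TCP orientation.
- arm.get_wrist_force(): force on the tool from outside, world axes, zero at the start.
- arm.get_ft_torque(): the same for the moment, N m.
- arm.get_finger_gap(): finger opening in m.
- arm.get_gripper_force(): force on a finger pad.
Only numpy, scipy, OpenCV 4.12 (cv2) and the standard library are available. Lean on these libraries where they do the work, as an engineer would, in place of code of your own. Each camera call takes 0.05 s, during which the arm holds its last target. There are 200 camera calls.

## Task

On the bench of this pipe-fittings store, move the small tray of flanges that hangs on one forked hook stand over to the empty forked hook stand, carrying it level by its grip and never setting it down on the way. Nobody has measured how high the empty fork is set, so slip the bar over it and lower gently until you feel the fork take the weight, and only then let go, leaving the tray hanging still and level with both flanges in it. Leave the other things on the bench alone.

Things in the scene. Friction and masses are not known exactly. Their poses are not given: they have to be found in the camera images.
- carrier_grip (a point): Centre of the carrier's black rubber grip, to be grasped from above: a flat-sided block 20 mm along x, 48 mm along y, 26 mm high round the middle of the carrier's bar. The point lies on the bar's centre line, 165 mm above the tray's underside and 120 mm above its rim; axes are the carrier's (z up, y along the bar).
- carrier: The loose carrier, origin under the tray's middle: grey steel tray, 120 mm along x, 170 along y, 45 high, open on top. Two upright straps 22 mm wide on its y ends (outer faces 90 mm from the middle) carry a level round bar, 10 mm thick, along y over the tray's middle. 0.5 to 0.95 kg with its flanges.
- hook_a (a point): Seat of the first fork, 215 mm above the table: the bar's centre line passes here when it hangs seated, as at the start; midway between the fork's two prongs. Axes are the fork's: the prongs stick out from the post to -x (roughly towards the robot), and the bar lies across them along y. To free the bar, raise it at least 20 mm, then take it out to -x.
- stand_a: The first stand, bolted down; origin on the table under its seat. Its fork: two round steel prongs 10 mm thick, 96 mm apart, one each side of the grip, with a dip for the bar. Upturned tips 18 mm beyond the seat (-x) rise 13 mm above the seated bar's centre line; behind it is a ledge 7 mm above that line. Prong undersides: 15 mm below it. Post 138 mm behind the seat (+x), no higher than the fork.
- stand_b_foot (a point): Point on the table (height 0) straight below the seat of the second, empty fork, midway between its prongs; axes as for the first fork. The seat's height is not reported: a seated bar's centre line will be somewhere between 190 and 245 mm above the table. Be gentle: the fork is rigid, keep well below 40 N on it.
- stand_b: The second stand, bolted down, origin as the foot point. Fork as on the first, but on a telescopic post clamped fast at an unmeasured height. Whatever the height, the fork fits between bar and tray rim: come from the fork's -x (bar at least 130 mm short of the seat) with the bar about 272 mm above the table, move along its +x until over the seat, lower until contact.
- flange0_mid (a point): Centre of a dark steel pipe flange, a disc 66 mm wide with a hub, 24 mm high in all, loose in the tray on the carrier's -y side. It must stay in the tray.
- flange1_mid (a point): Centre of the second flange, the same, loose in the tray on the carrier's +y side. It must stay in the tray.
- elbow: Bystander: white plastic pipe elbow, about 120 mm by 120 mm and 45 mm high, lying loose on the table between the stands.
- wrench: Bystander: steel wrench, 180 mm long, lying on the table nearer the robot.
- tin: Bystander: closed tin, 80 mm wide and 110 mm high, standing at the right side (-y).
- bin: Bystander: open cardboard bin, 160 by 120 by 70 mm, at the left side (+y).
Not all that is in view belongs to the job. What is shaped like the carrier but green is not meant.

How it is judged:
By the outcome, as a careful person would: the job done as asked, in the order asked, and still so for the second after the job is handed in, with the robot touching nothing.
It also fails if it takes over 64 s, if anything falls off the work surface, if the arm or the gripper's body presses on something with over 40 N, if the wrist force passes 120 N, or if a joint passes its speed limit or range.

## Working session

There is one attempt and no reset: what is moved stays moved. The work goes in short steps, each a Python script; the robot and the scene stay as the last script left them, time stands still between calls to the robot, and variables do not carry over. Pictures are saved under pics/ and viewed, at most 10 in all, crops included, and the job is handed in when it is done.

```bash
mkdir -p pics; ls
python3 - <<'E'
from cell import arm
import cv2,numpy as np,pickle
d={}
for n in("side","top"):
    s=arm.snapshot(n); d[n]=s; cv2.imwrite(f"pics/{n}0.png",s["frame"])
    print(n,s["fovy"],s["cx"],s["cy"],np.round(s["R"],3).tolist(),np.round(s["t"],3), (s["depth"]>0).mean())
pickle.dump(d,open("s0.pkl","wb"))
print(arm.get_t())
E
```

```text
pics
side 46.286018126080656 270.24970887985467 213.210935071064 [[-0.996, -0.092, -0.014], [-0.04, 0.556, -0.83], [0.085, -0.826, -0.557]] [0.48  0.186 1.603] 0.9959821428571428
top 46.46244176191487 274.84783050786115 206.8057131863933 [[0.038, -0.999, -0.002], [-0.977, -0.037, -0.211], [0.211, 0.011, -0.978]] [-0.068  0.498  1.644] 0.9960969387755102
0.1
```

View pics/side0.png

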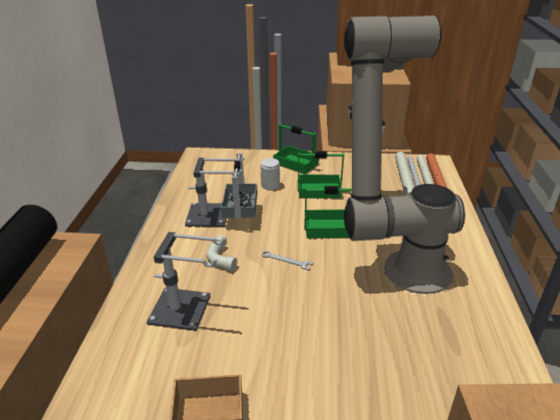

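View pics/top0.png

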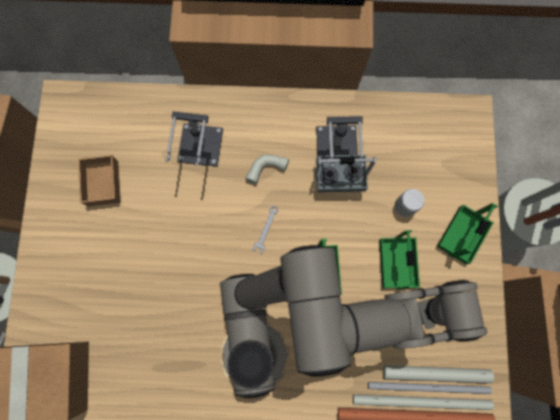

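```bash
cat > h.py <<'E'
import numpy as np,cv2
def K(s):
    f=s["frame"].shape[0]/2/np.tan(np.radians(s["fovy"]/2)); return f,s["cx"],s["cy"]
def cloud(s):
    f,cx,cy=K(s); d=s["depth"].astype(float); v,u=np.mgrid[:d.shape[0],:d.shape[1]]
    c=np.stack([(u-cx)/f*d,(v-cy)/f*d,d],-1)
    return (c-s["t"])@s["R"]      # R^T (c-t)
def ray(s,u,v,z):
    f,cx,cy=K(s); o=-s["R"].T@s["t"]; r=s["R"].T@np.array([(u-cx)/f,(v-cy)/f,1]); return o+r*(z-o[2])/r[2]
E
python3 - <<'E'
import pickle,cv2,numpy as np
from h import *
d=pickle.load(open("s0.pkl","rb"))
t=d["top"]["frame"][100:220,150:390]; s=d["side"]["frame"][140:335,140:360]
cv2.imwrite("pics/tc.png",cv2.resize(t,(800,400),interpolation=cv2.INTER_CUBIC))
cv2.imwrite("pics/sc.png",cv2.resize(s,(660,585),interpolation=cv2.INTER_CUBIC))
# height-mapped points
P=cloud(d["top"])
for (a,b) in((160,230),(310,380)):
    Q=P[105:200,a:b].reshape(-1,3)
    for lo,hi in((.02,.06),(.06,.1),(.1,.15),(.15,.19),(.19,.21),(.21,.225),(.225,.25),(.25,.3)):
        m=(Q[:,2]>lo)&(Q[:,2]<hi); 
        if m.sum()>3: print(lo,m.sum(),np.round(Q[m].min(0),3),np.round(Q[m].max(0),3),np.round(np.median(Q[m],0),3))
E
```

```text
0.02 72 [0.657 0.156 0.02 ] [0.799 0.312 0.051] [0.735 0.231 0.023]
0.06 20 [0.73  0.227 0.062] [0.738 0.248 0.097] [0.733 0.236 0.082]
0.1 91 [0.726 0.214 0.1  ] [0.773 0.253 0.15 ] [0.735 0.229 0.138]
0.15 37 [0.733 0.222 0.15 ] [0.751 0.246 0.188] [0.739 0.23  0.172]
0.19 19 [0.734 0.222 0.19 ] [0.744 0.244 0.21 ] [0.737 0.232 0.2  ]
0.21 12 [0.606 0.179 0.211] [0.741 0.291 0.225] [0.736 0.233 0.221]
0.225 540 [0.587 0.176 0.225] [0.763 0.298 0.25 ] [0.734 0.234 0.244]
0.25 38 [0.585 0.18  0.25 ] [0.755 0.297 0.256] [0.737 0.235 0.251]
0.02 672 [ 0.562 -0.357  0.02 ] [ 0.817 -0.188  0.06 ] [ 0.616 -0.273  0.054]
0.06 962 [ 0.559 -0.362  0.06 ] [ 0.768 -0.183  0.1  ] [ 0.621 -0.267  0.075]
0.1 136 [ 0.562 -0.363  0.1  ] [ 0.776 -0.182  0.15 ] [ 0.746 -0.261  0.131]
0.15 73 [ 0.611 -0.363  0.15 ] [ 0.767 -0.182  0.189] [ 0.75  -0.263  0.168]
0.19 78 [ 0.61  -0.362  0.192] [ 0.768 -0.183  0.21 ] [ 0.753 -0.262  0.204]
0.21 625 [ 0.606 -0.363  0.21 ] [ 0.777 -0.183  0.225] [ 0.7  -0.27  0.22]
0.225 145 [ 0.601 -0.359  0.225] [ 0.774 -0.185  0.238] [ 0.634 -0.264  0.227]
```

View pics/tc.png

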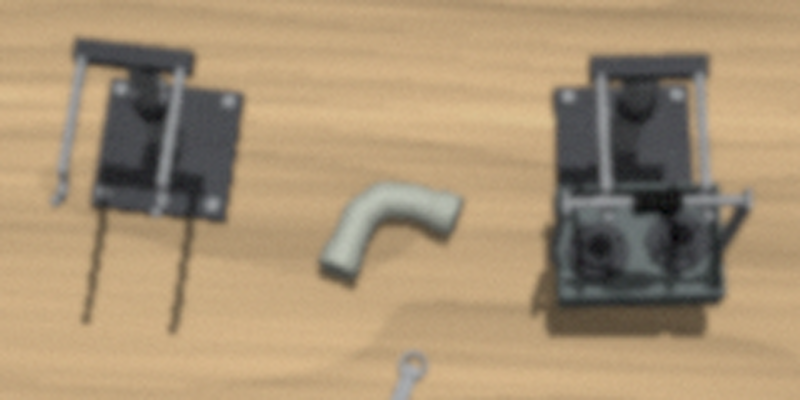

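View pics/sc.png

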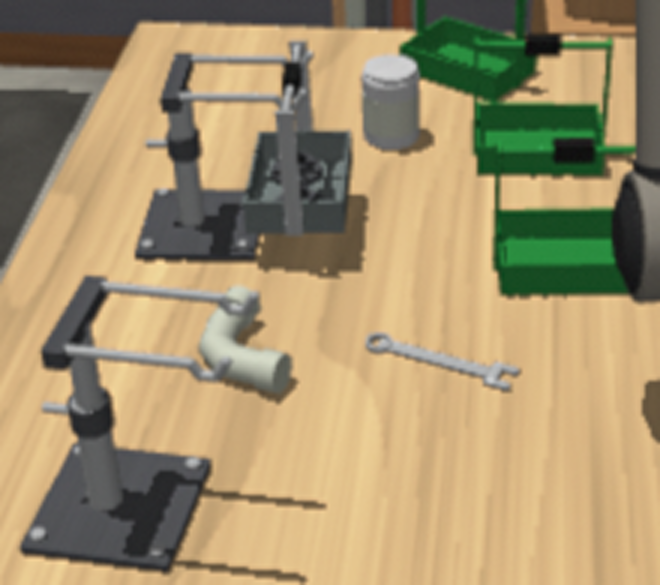

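The top crop shows the grey carrier on stand A, with its grip at about px (347,160). The empty fork B is on the left, with tips at about (167,159) and (197,162). The side crop shows green decoys near the robot, and the elbow and wrench lying low. Next I'll compute the poses.

Run:
```python
import pickle,cv2,numpy as np
from h import *
from cell import arm
d=pickle.load(open("s0.pkl","rb"))
for n in("top","side"):
    s=d[n]; P=cloud(s); F=s["frame"].astype(int); V=F.max(2); X,Y,Z=P[...,0],P[...,1],P[...,2]
    R=lambda m,t:print(n,t,m.sum(),"med",np.round(np.median(P[m],0),4),"min",np.round(P[m].min(0),3),"max",np.round(P[m].max(0),3)) if m.sum() else print(n,t,0)
    def ln(m,t,ax):
        if m.sum()<6: return print(n,t,m.sum())
        vx,vy,x,y=cv2.fitLine(P[m][:,:2].astype(np.float32),cv2.DIST_HUBER,0,.01,.01).ravel(); g=np.degrees(np.arctan2(vy,vx))
        print(n,t,m.sum(),"ang",round(g%180,1),"pt",x.round(4),y.round(4))
    A=(X>.55)&(X<.82)&(Y<-.15)&(Y>-.4)&(Z>.195)
    B=(X>.55)&(X<.82)&(Y>.1)&(Y<.35)&(Z>.195)
    R(A&(V<55)&(X<.68),"gripA"); R(A&(V>=70)&(X<.66),"barA"); ln(A&(X<.64)&(X>.605),"barA",1)
    for nm,M,c in(("A",A,-.27),("B",B,.235)):
        cb=M&(V<75)&(X>.70); R(cb,"cross"+nm); ln(cb,"cross"+nm,1)
        pr=M&(X<.72)&(V>70)&(X>(.655 if nm=="A" else 0)); 
        for sg in(-1,1):
            q=pr&((Y-c)*sg>0); R(q,f"prong{nm}{sg}"); ln(q,f"prong{nm}{sg}",0)
    G=(F[...,1]>1.8*F[...,2])&(F[...,1]>1.8*F[...,0])&(Z>.01)
    k,L,st,_=cv2.connectedComponentsWithStats(G.astype(np.uint8))
    for i in range(1,k):
        if st[i,4]>100: R(L==i,"green")
print(np.round(arm.get_tcp_rot(),3).tolist(),arm.get_position(),arm.get_wrist_force())
```

```text
top gripA 97 med [ 0.6232 -0.2742  0.2258] min [ 0.616 -0.296  0.208] max [ 0.639 -0.251  0.238]
top barA 250 med [ 0.6279 -0.259   0.2192] min [ 0.601 -0.363  0.196] max [ 0.66  -0.183  0.233]
top barA 314 ang 93.2 pt 0.6251 -0.2701
top crossA 69 med [ 0.7544 -0.2632  0.2133] min [ 0.748 -0.303  0.195] max [ 0.76  -0.228  0.225]
top crossA 69 ang 93.0 pt 0.7545 -0.2625
top prongA-1 60 med [ 0.6853 -0.3157  0.2215] min [ 0.657 -0.323  0.213] max [ 0.72  -0.312  0.23 ]
top prongA-1 60 ang 3.0 pt 0.6865 -0.3164
top prongA1 62 med [ 0.6852 -0.2198  0.2208] min [ 0.655 -0.227  0.214] max [ 0.718 -0.215  0.229]
top prongA1 62 ang 3.0 pt 0.6848 -0.2202
top crossB 91 med [0.7376 0.2318 0.2396] min [0.733 0.18  0.196] max [0.749 0.273 0.25 ]
top crossB 91 ang 85.1 pt 0.7381 0.2368
top prongB-1 131 med [0.6538 0.1941 0.2436] min [0.585 0.184 0.229] max [0.72  0.204 0.252]
top prongB-1 131 ang 175.3 pt 0.6418 0.1945
top prongB1 123 med [0.6551 0.2902 0.2438] min [0.592 0.281 0.225] max [0.72  0.298 0.256]
top prongB1 123 ang 175.2 pt 0.6551 0.2894
top green 530 med [ 0.3977 -0.693   0.0434] mi
[... 949 characters left out ...]
side prongB-1 186 med [0.6433 0.198  0.2409] min [0.581 0.188 0.224] max [0.719 0.207 0.252]
side prongB-1 186 ang 175.3 pt 0.6552 0.1977
side prongB1 200 med [0.6502 0.2936 0.2412] min [0.59  0.281 0.225] max [0.72  0.303 0.251]
side prongB1 200 ang 175.4 pt 0.6557 0.2931
side green 690 med [ 0.4253 -0.671   0.0376] min [ 0.337 -0.809  0.01 ] max [0.53  1.266 1.054]
side green 575 med [ 0.3322 -0.4687  0.0291] min [ 0.218 -0.55   0.01 ] max [0.412 1.266 1.054]
side green 631 med [ 0.3048 -0.1661  0.0276] min [ 0.223 -0.282  0.01 ] max [0.374 1.266 1.054]
[[0.95, 0.313, -0.0], [0.313, -0.95, 0.001], [0.0, -0.001, -1.0]] [ 0.16451281 -0.49817406  0.2260919 ] [0.85716772 0.32864366 0.48425086]
```

```bash
cat >> h.py <<'E'
def rot(yaw,flip=False):
    a=np.radians(yaw+(180 if flip else 0)); y=np.array([np.cos(a),np.sin(a),0]); z=np.array([0,0,-1.]); return np.stack([np.cross(y,z),y,z],1)
A=np.array([.6245,-.272]); YA=3.; B=np.array([.609,.2473]); YB=-4.8
def ax(y): return np.array([np.cos(np.radians(y)),np.sin(np.radians(y))])
E
python3 - <<'E'
from h import *; from cell import arm
for fl in(0,1):
    for p,y in((A,YA),(A-.14*ax(YA),YA),(B-.14*ax(YB),YB),(B,YB)):
        q=arm.inverse_kinematics([*p,.253],rot(y,fl)); print(fl,None if q is None else np.round(q,1))
fl=1
qs={f:arm.inverse_kinematics([*A,.30],rot(YA,f)) for f in(0,1)}
j=np.array(arm.get_joints()); fl=min((f for f in qs if qs[f] is not None),key=lambda f:abs(qs[f][5])); print("flip",fl)
p=arm.get_position(); arm.move_l([p[0],p[1],.42],v=.25)
arm.goto([*A,.34],rot(YA,fl))
s=arm.snapshot("side"); cv2.imwrite("pics/side1.png",cv2.resize(s["frame"][60:300,140:440],(750,600),interpolation=cv2.INTER_CUBIC))
print(arm.get_t(),arm.get_position(),arm.get_wrist_force(),arm.get_finger_gap())
E
```

```text
0 [-30.   36.2  55.8  -0.   87.9 -33. ]
0 [-37.8  22.2  79.2  -0.   78.6 -40.8]
0 [20.7 19.7 83.  -0.  77.4 25.5]
0 [15.4 33.3 61.  -0.  85.7 20.2]
1 [-30.   36.2  55.8  -0.   87.9 147. ]
1 [-37.8  22.2  79.2  -0.   78.6 139.2]
1 [  20.7   19.7   83.    -0.    77.4 -154.5]
1 [  15.4   33.3   61.    -0.    85.7 -159.8]
flip 0
2.9583 [ 0.62379045 -0.27331906  0.34047267] [ 0.18404955 -0.18225797  0.94818942] 0.09196700566434278
```

View pics/side1.png

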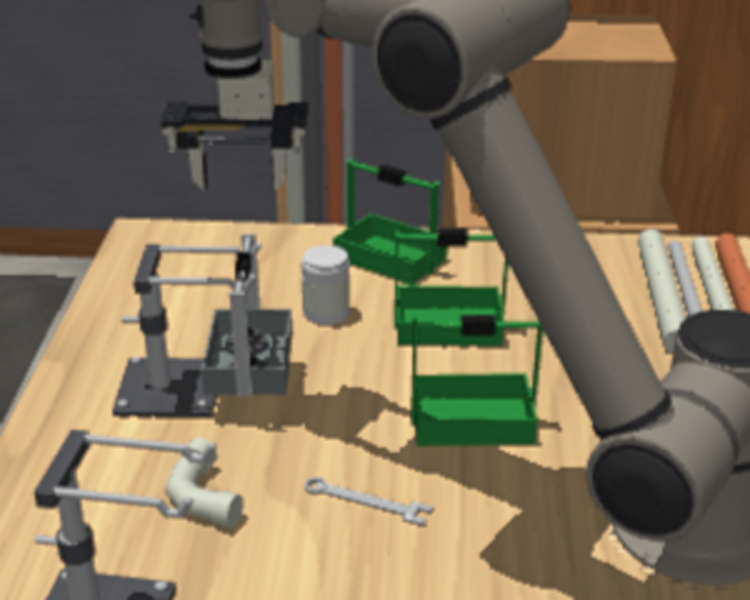

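The gripper is over the carrier, with its fingers at crop (198,165) and (280,165) on either side of the grip at (245,265). Next: descend, grip and lift.

Run:
```python
from h import *; from cell import arm
R=rot(YA)
print(arm.move_l([*A,.23],R,v=.15), arm.move_l([*A,.196],R,v=.05,threshold=8))
pr=lambda t:print(t,round(arm.get_t(),2),np.round(arm.get_position(),4),np.round(arm.get_wrist_force(),2),np.round(arm.get_ft_torque(),2),round(arm.get_finger_gap(),4),round(arm.get_gripper_force(),1))
pr("down"); arm.set_gripper(.0); pr("grip")
arm.move_l([*A,.2],R,v=.03); pr("4mm")
arm.move_l([*A,.253],R,v=.05); pr("up"); arm.dwell(.3); pr("dwell")
s=arm.snapshot("side"); cv2.imwrite("pics/side2.png",cv2.resize(s["frame"][100:260,160:340],(675,600),interpolation=cv2.INTER_CUBIC))
```

```text
False False
down 4.67 [ 0.6247 -0.2721  0.1963] [0.32 0.28 0.12] [-0.1  -0.11 -0.04] 0.0919 0.0
grip 5.78 [ 0.6247 -0.272   0.196 ] [ 1.52 -0.6   0.1 ] [ 0.01 -0.29 -0.13] 0.0198 30.0
4mm 6.07 [ 0.624  -0.2718  0.1991] [ 0.41 -0.28 -6.15] [ 0.01 -0.04 -0.03] 0.0195 30.0
up 7.28 [ 0.6243 -0.2719  0.2525] [ 0.33  0.15 -5.8 ] [-0.   -0.13 -0.02] 0.0199 30.0
dwell 7.58 [ 0.6245 -0.272   0.2528] [ 0.02  0.6  -6.19] [ 0.08 -0.09  0.05] 0.02 30.0
```

View pics/side2.png

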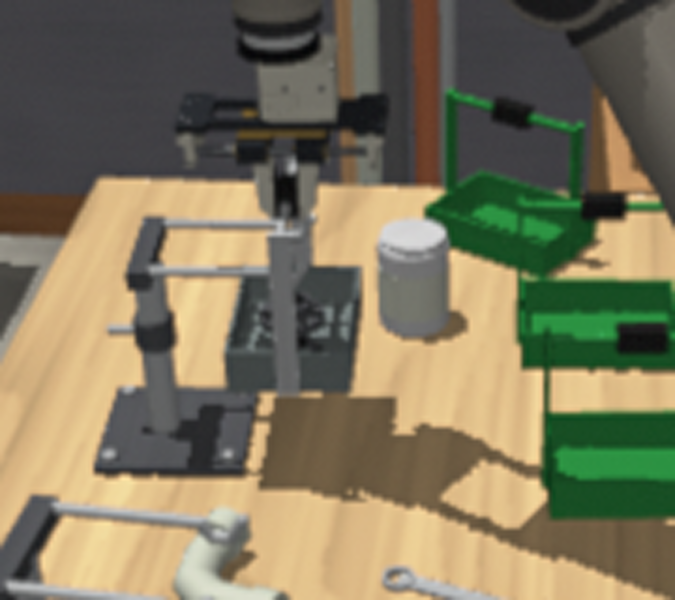

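Lifted: about 6.2 N, level, flanges inside (crop 300,320). Now carry it out and across.

Run:
```python
import pickle
from h import *; from cell import arm
d=pickle.load(open("s0.pkl","rb"))["top"]; P=cloud(d)[185:225,390:430].reshape(-1,3); P=P[P[:,2]>.09]; print("tin",P.min(0),P.max(0))
pr=lambda t:print(t,round(arm.get_t(),2),np.round(arm.get_position(),4),np.round(arm.get_wrist_force(),2),np.round(arm.get_ft_torque(),2),round(arm.get_finger_gap(),4))
if P[:,1].max()>-.385: raise SystemExit
a=A-.14*ax(YA); b=B-.14*ax(YB)
arm.move_l([*a,.253],rot(YA),v=.08); pr("out")
arm.move_l([*b,.253],rot(YB),v=.08); pr("across")
arm.dwell(.8); pr("still")
s=arm.snapshot("side"); cv2.imwrite("pics/side3.png",cv2.resize(s["frame"][120:360,130:430],(750,600),interpolation=cv2.INTER_CUBIC))
t=arm.snapshot("top"); pickle.dump((s,t),open("s3.pkl","wb"))
```

```text
tin [ 0.14324109 -0.54906467  0.09001056] [ 0.5710114  -0.06691464  1.71192662]
```

```bash
python3 - <<'E'
import pickle
from h import *; from cell import arm
d=pickle.load(open("s0.pkl","rb"))["top"]; P=cloud(d)[185:225,390:430].reshape(-1,3); P=P[(P[:,2]>.1)&(P[:,2]<.13)]; lo,hi=np.percentile(P,[2,98],axis=0); print("tin",lo,hi)
pr=lambda t:print(t,round(arm.get_t(),2),np.round(arm.get_position(),4),np.round(arm.get_wrist_force(),2),np.round(arm.get_ft_torque(),2),round(arm.get_finger_gap(),4))
if hi[1]>-.385: raise SystemExit
a=A-.14*ax(YA); b=B-.14*ax(YB)
arm.move_l([*a,.253],rot(YA),v=.08); pr("out")
arm.move_l([*b,.253],rot(YB),v=.08); pr("across")
arm.dwell(.8); pr("still")
s=arm.snapshot("side"); cv2.imwrite("pics/side3.png",cv2.resize(s["frame"][120:360,130:430],(750,600),interpolation=cv2.INTER_CUBIC))
t=arm.snapshot("top"); pickle.dump((s,t),open("s3.pkl","wb"))
E
ls pics
```

```text
tin [ 0.49791406 -0.54374967  0.10056857] [ 0.5654436  -0.47564719  0.11711286]
out 9.53 [ 0.485  -0.2793  0.2529] [ 0.32  0.17 -5.83] [-0.   -0.11  0.04] 0.0196
across 16.41 [0.4695 0.259  0.253 ] [-0.   -0.   -6.67] [ 0.1  -0.07 -0.07] 0.0198
still 17.21 [0.4695 0.259  0.253 ] [-0.12 -0.33 -5.34] [-0.01 -0.13  0.01] 0.02
sc.png
side0.png
side1.png
side2.png
side3.png
tc.png
top0.png
```

View pics/side3.png

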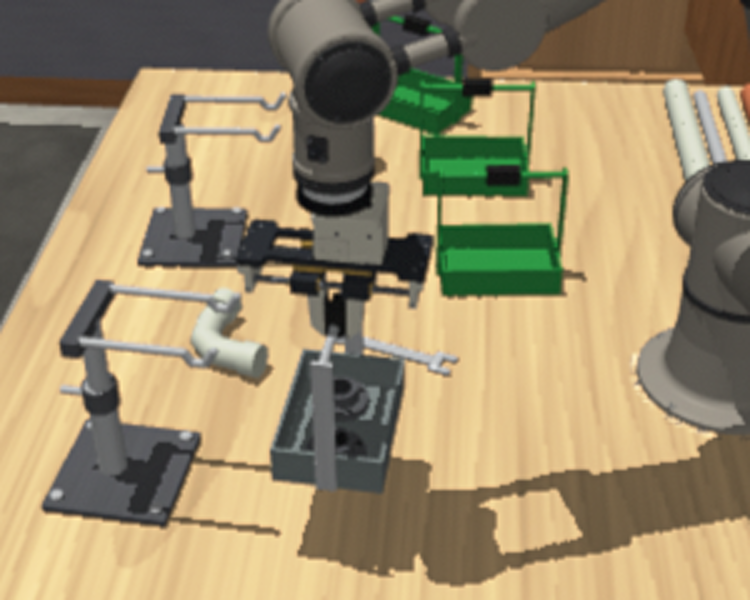

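The carrier hangs level at the approach point (tray at crop 340,420), with both flanges inside and fork B at left. Fork A is now bare, so I'll use its tips to check B's seat against the known A seat, then go in.

Run:
```python
import pickle
from h import *; from cell import arm
s=pickle.load(open("s3.pkl","rb"))[0]; P=cloud(s); X,Y,Z=P[...,0],P[...,1],P[...,2]
def tips(c,yaw,zs):
    a=ax(yaw); n=np.array([-a[1],a[0]]); u=(P[...,:2]-c)@a; w=(P[...,:2]-c)@n
    o=[]
    for sg in(-1,1):
        m=(abs(w-sg*.048)<.02)&(abs(u)<.06)&(abs(Z-zs)<.03); tip=np.sort(u[m])[:4].mean(); mid=m&(u>.01); o+= [tip,np.median(w[mid]),np.median(Z[mid])]
    return np.round(o,4)
ta,tb=tips(A,YA,.22),tips(B,YB,.24); print(ta,tb)
df=tb-ta; du,dw=(df[0]+df[3])/2,(df[1]+df[4])/2; print("du,dw",du,dw)
a=ax(YB); Bn=B+np.clip(du,-.004,.004)*a+np.clip(dw,-.004,.004)*np.array([-a[1],a[0]]); print(Bn)
open("B.txt","w").write(repr(Bn.tolist()))
pr=lambda t:print(t,round(arm.get_t(),2),np.round(arm.get_position(),4),np.round(arm.get_wrist_force(),2),np.round(arm.get_ft_torque(),2))
if max(abs(du),abs(dw))>.008: raise SystemExit
print(arm.move_l([*(Bn-.14*a),.253],rot(YB),v=.05))
print(arm.move_l([*Bn,.253],rot(YB),v=.06,threshold=6)); pr("over")
arm.dwell(.5); pr("still")
print(arm.move_l([*Bn,.225],rot(YB),v=.02,threshold=4)); pr("low")
arm.dwell(.3); pr("still")
```

```text
[-0.0203 -0.0447  0.2174 -0.0205  0.0499  0.2178] [-0.0217 -0.0456  0.2419 -0.0219  0.0503  0.2426]
du,dw -0.0014000000000000002 -0.0002500000000000037
[0.60758399 0.24716803]
False
False
over 20.04 [0.6074 0.2472 0.2531] [ 0.23  0.77 -6.11] [ 0.06 -0.12  0.03]
still 20.54 [0.6076 0.2471 0.253 ] [-0.11 -0.2  -5.5 ] [-0.02 -0.07  0.03]
False
low 22.09 [0.6077 0.2472 0.2252] [-0.47 -0.57 -6.94] [ 0.03 -0.05 -0.06]
still 22.39 [0.6076 0.2472 0.2251] [ 0.26 -0.74 -6.69] [ 0.07 -0.07 -0.02]
```

Run:
```python
from h import *; from cell import arm
Bn=eval(open("B.txt").read())
pr=lambda t:print(t,round(arm.get_t(),2),np.round(arm.get_position(),4),np.round(arm.get_wrist_force(),2),np.round(arm.get_ft_torque(),2))
print(arm.move_l([*Bn,.205],rot(YB),v=.008,threshold=4)); pr("low")
arm.dwell(.3); pr("still")
s=arm.snapshot("side"); cv2.imwrite("pics/side4.png",cv2.resize(s["frame"][190:340,130:300],(680,600),interpolation=cv2.INTER_CUBIC))
```

```text
True
low 23.48 [0.608  0.2472 0.219 ] [1.36 0.23 5.35] [ 0.08 -0.15 -0.07]
still 23.78 [0.608  0.2472 0.2189] [-0.04  0.51  7.01] [-0.04 -0.13 -0.09]
```

View pics/side4.png

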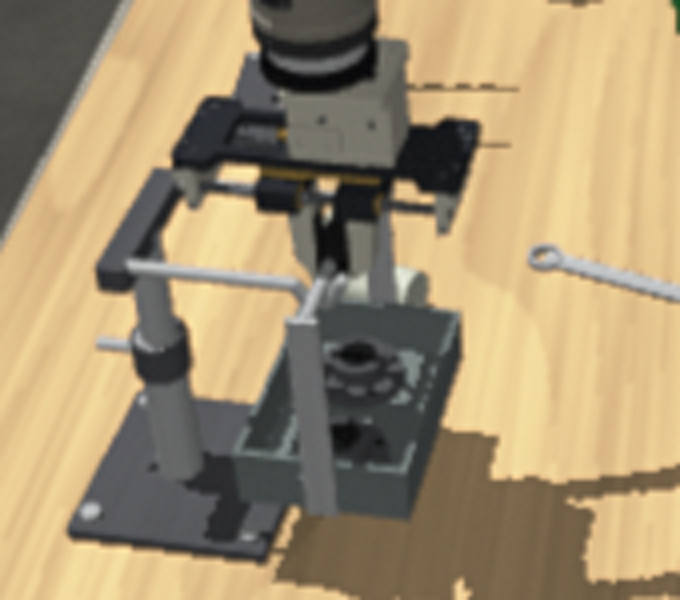

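The bar is in the fork's dips at crop (310,300). The fork carries about 13 N, side force is near 0, and the bar height of 0.238 m matches the estimate. I'll ease off slightly and release.

Run:
```python
import pickle
from h import *; from cell import arm
pr=lambda t:print(t,round(arm.get_t(),2),np.round(arm.get_position(),4),np.round(arm.get_wrist_force(),2),round(arm.get_finger_gap(),4))
p=np.array(arm.get_position())
for i in range(4):
    if arm.get_wrist_force()[2]<2: break
    p[2]+=.0003; arm.move_l(p,v=.01); arm.dwell(.15); pr("ease")
arm.set_gripper(.09); pr("open"); arm.dwell(.3)
arm.move_l([p[0],p[1],.25],v=.05); arm.move_l([p[0],p[1],.40],v=.12); pr("up")
arm.dwell(1.5)
arm.goto([.45,.0,.42],rot(0)); arm.dwell(1.0); pr("away")
s=arm.snapshot("side"); t=arm.snapshot("top")
a=cv2.resize(s["frame"][170:330,130:290],(400,400),interpolation=cv2.INTER_CUBIC); b=cv2.resize(t["frame"][100:220,140:260],(400,400),interpolation=cv2.INTER_CUBIC)
cv2.imwrite("pics/fin.png",np.hstack([a,b]))
for n,q in(("side",s),("top",t)):
    P=cloud(q); m=(P[...,0]>.5)&(P[...,0]<.72)&(P[...,1]>.13)&(P[...,1]<.36)&(P[...,2]>.107)&(P[...,2]<.135); Q=P[m]
    print(n,m.sum(),np.round(np.linalg.lstsq(np.c_[Q[:,:2]-Q[:,:2].mean(0),np.ones(len(Q))],Q[:,2],rcond=None)[0],3),Q.min(0).round(3),Q.max(0).round(3))
```

```text
ease 24.43 [0.608  0.2472 0.2191] [ 0.39 -0.92 -1.35] 0.0197
open 25.62 [0.608  0.2473 0.2192] [ 0.65 -1.02 -0.1 ] 0.0898
up 28.09 [0.6079 0.2472 0.3993] [-0.39 -0.11 -0.17] 0.0897
away 31.73 [ 0.45 -0.    0.42] [-0.18 -0.32 -1.14] 0.0901
side 501 [-0.005 -0.002  0.116] [0.537 0.157 0.107] [0.671 0.34  0.135]
top 283 [-0.021  0.007  0.116] [0.538 0.156 0.107] [0.673 0.335 0.133]
```

View pics/fin.png

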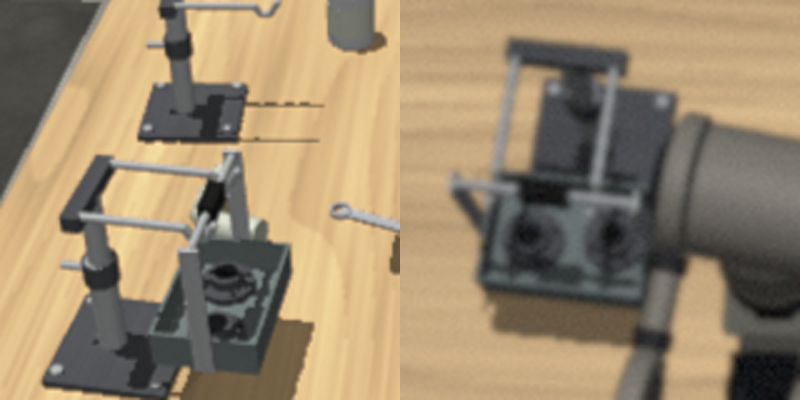

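The final picture shows the bar seated across both prongs (left half, about 215,190), the tray level within about 1°, and both flanges inside (right half, 530,235 and 615,232). The robot is clear of everything.

```bash
python3 -c "
from cell import arm
print(arm.close_job(),arm.get_t())"
```

```text
the job is handed in; nothing more can be done
the job is handed in; nothing more can be done
```

The tray now hangs level on the second fork with both flanges in it; I let go only once the fork had taken the weight, and handed the job in at about 32 s.

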